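# Start a cure on the UV unit

## Robot

A 6-joint arm with a two-finger parallel gripper is mounted at the origin on the work surface. World frame = base frame: x ahead of the robot, y to its left, z up, the work surface at z = 0. Lengths are in m, angles in rad, forces in N, time in s.
With the tool pointing down it reaches from about 0.425 to 0.95 m from the base axis. Payload 3.5 kg.
Tool frame: the origin (TCP) lies at the very end of the fingers, on their centre line; the grasp point (between the pads) lies 19 mm behind it (ctrl.grip_point_offset is the distance from the TCP to the grasp point, in m); z points along the fingers, y is the line along which they close (so a half turn about z gives the same grasp; the last joint's range is limited). The gripper opens to 85 mm and grips with 20 to 120 N. Pads are 22 mm wide; open, the fingers measure 114 mm over their backs; the gripper's body (76 mm by 85 mm) begins 54 mm behind the grasp point. The pads swing forward as they close: fully open they stand 13 mm farther back than shut.
Start: joints at [-1.437, 0.286, 1.577, -0, 1.279, -0.15], TCP at [0.189, -0.648, 0.231] pointing down, gripper open.
Joint ranges: [-2.77, 2.77], [-0.9, 2.22], [0.21, 2.48], [-1.53, 4.67], [0.24, 2.81], [-2.84, 2.84]. Speed limits (rad/s): [2.79, 2.79, 3.14, 3.14, 3.14, 3.14].

## Interface

Orientations are given as a unit quaternion [x, y, z, w].
In Python, from plant import telemetry, vision, ctrl gives the robot as it stands.
- The arm moves only by the tool arm_command, never from a script. Its argument "series" is one flat list of numbers, 7 for each row, row after row: the shift along the tool's x, y, z in cm, then the turn, a rotation vector about the tool's x, y, z in degrees, then the closure, from 0 (fully open) to 1 (shut). A call has 1 to 10 rows; each row is the pose to reach, as a shift and turn from the pose commanded when the call began, along the tool's axes at that moment; what a row does not reach only later rows make up. A row lasts 1/12 s, in which the tool goes at most 41.7 mm and 7.16 degrees, less where a joint would pass 70% of its speed; a pose out of reach is approached as far as the arm can. A call with a gripper value outside its range is refused whole. The fingers move at their own pace and stop on an object; "force" is the grip in N (left out, the last holds). Time passes only in rows, so rows that repeat a pose let the fingers close. It gives the time, the measured TCP pose, the force, the opening and the grip force at its end, in the units of the state.
- telemetry.get_state(): the state, without advancing time (a new reading comes with each control period).
- vision.read_camera(name): name is "side" or "top" or "wrist"; returns a dict with "color" (400x640x3 uint8, blue, green, red), "K" (3x3 intrinsics, pixels), "rvec" (rotation vector, rad) and "tvec" (3), from world to camera coordinates, as OpenCV has them; the wrist camera has in their place "T_tool_cam" (4x4, takes a point from camera to tool coordinates, whose origin is the TCP and whose axes are the flange's). Camera axes: x right, y down, z forward; pixel columns grow to the right and rows downward; lengths in m; the calibration is good to about 2 mm. A picture is of the moment at which its call begins: read the wrist's pose just before it. There is no depth.
- ctrl.sign_off(): hands the job in; it is judged then, once.
The state is a dict: "time": time; "qpos": joint angles; "dq": joint speeds; "joint_efforts": joint torques, N m; "eef_pos": TCP position; "tcp_rot": TCP orientation; "contact_force": force on the tool from outside, world axes, zero at the start; "wrist_torque": the same for the moment, N m; "opening": opening from 0.0 (shut) to 1.0 (fully open); "finger_force": force on a finger pad.
Only numpy, scipy, OpenCV 4.12 (cv2) and the standard library are available. Lean on these libraries where they do the work, as an engineer would, in place of code of your own. Each camera call takes 0.05 s, during which the arm holds its last target. There are 200 camera calls.

## Task

Start the long cure on the bench-top UV curing unit, pressing with closed fingers only: push the open tray drawer gently until it is fully home, then switch the mains rocker on by pressing its raised half, then press and let go the time key for the longest time (the square key next to the round key), and last press and let go the large round start key. Press each key fully down, leave the other two time keys alone, do not press the start key before the drawer is home and the mains on, and do not shove or lift the unit or disturb the bottle, cup, tape roll and pot standing around and on it.

Things in the scene. Friction and masses are not known exactly. Their poses are not given: they have to be found in the camera images.
- unit: flat grey metal box 220 mm deep (x), 300 wide (y), 95 high (flat deck), 4.5 kg, loose on the bench on rubber feet (slides if pushed with over 25 N). Origin: centre of its underside; front (drawer) faces its -x, towards the robot. Controls in a row on the deck at x = -65 mm: rocker y = +112, time keys +48 short, 0 medium, -48 long, start key -112. Only the pot stands higher.
- drawer_front (a point): centre of the outer face of the drawer's front panel: flat, upright, facing the unit's -x, 284 mm wide, 58 mm tall (16 to 74 mm above the bench; this point 45 mm). Moves with the drawer; when home it is 125 mm ahead of the unit's origin, 15 mm ahead of the housing.
- drawer (a joint): how far the tray drawer stands open, m: 0 fully home, starts at 0.04 to 0.08. It closes along the unit's +x against about 3 N of friction, meets a hard stop at 0 and stays where it is left. It holds filled ring frames on a backing sheet.
- rocker_on_half (a point): point on top of the mains rocker's far half (away from the drawer front, marked with a white bar), 16 mm from the pivot along its dished face. The black rocker is 40 mm long along the unit's x, 24 mm wide, in a 48 x 30 mm bezel 4 mm high. This point stands 15 mm above the deck when off, 10 mm when on (the far end 16 and 10 mm).
- rocker (a joint): mains rocker angle, rad: 0 off (far half raised), 0.34 fully on (far half down and level, near half raised). Pressed straight down near rocker_on_half it takes about 5 N all the way; it does not spring back but stays where it is left, so press it right down. Starts off.
- key_short_top (a point): centre of the top of the short-time key, nearest the rocker: square, 18 mm, 9 mm above the deck. Not to be pressed.
- key_short (a joint): short-time key, m pressed: 0 up, 0.004 fully down. Springs back.
- key_mid_top (a point): centre of the top of the medium-time key, the middle one: square, 18 mm, 9 mm above the deck. Not to be pressed.
- key_mid (a joint): medium-time key, m pressed: 0 up, 0.004 fully down. Springs back.
- key_long_top (a point): centre of the top of the long-time key, the one of the three next to the round start key: square, 18 mm, 9 mm above the deck; neighbours 48 mm away, centre to centre, on one side and 64 mm on the other.
- key_long (a joint): long-time key, m pressed: 0 up, 0.004 fully down at about 3.5 N straight down. Springs back.
- start_key_top (a point): centre of the top of the start key: round, 28 mm across, 12 mm above the deck, in a steel collar 3 mm high.
- start_key (a joint): start key, m pressed: 0 up, 0.005 fully down at about 4.5 N straight down. Springs back.
- resin_bottle: amber bottle, 52 mm across, 130 mm tall, standing on the bench beside the unit; origin at the centre of its underside. Leave alone.
- mixing_cup: white cup, 64 mm across the rim, 62 mm tall, standing on the bench beside the unit; origin at the centre of its underside. Leave alone.
- tape_roll: roll of tape lying flat, 84 mm across, 24 mm high, on the bench beside the unit; origin at the centre of its underside. Leave alone.
- pigment_pot: black pot, 38 mm across, 40 mm tall, standing on the rear of the unit's deck; origin at the centre of its underside. Leave alone.

How it is judged:
By the outcome, as a careful person would: the job done as asked, in the order asked, and still so for the second after the job is handed in, with the robot touching nothing.
It also fails if it takes over 50 s, if anything falls off the work surface, if the arm or the gripper's body presses on something with over 40 N, if the wrist force passes 120 N, or if a joint passes its speed limit or range.

## Working session

There is one attempt and no reset: what is moved stays moved. The work goes in short steps, Python scripts to look and compute and a tool call to move; the robot and the scene stay as the last step left them, time stands still between calls to the robot, and variables do not carry over. Pictures are saved under pics/ and viewed, at most 10 in all, crops included, and the job is handed in when it is done.

Besides the shell and the picture viewer there is one more tool, called after ">>>" as name(argument=value, ...) on one line, values as JSON. arm_command: Moves the arm, as the interface text tells. Its arguments: {"type":"object","properties":{"series":{"type":"array","items":{"type":"number"}},"force":{"type":"number"}},"required":["series"]}

```bash
mkdir -p pics; ls
python3 - <<'E'
from plant import telemetry, vision, ctrl
import cv2
s=telemetry.get_state();print(s['time'],s['eef_pos'],s['tcp_rot'],s['opening'])
for n in('top','side'):
    c=vision.read_camera(n);cv2.imwrite(f'pics/{n}0.png',c['color']);print(n,c['K'].tolist(),c['rvec'],c['tvec'])
E
```

```text
pics
0.0 [ 0.18890816 -0.64733841  0.22993177] [ 9.89949311e-01  1.41417684e-01  3.18198430e-06 -1.18339194e-03] 1.0021864153837527
top [[482.5113961605588, 0.0, 321.48117803725336], [0.0, 482.5113961605588, 205.85826074165794], [0.0, 0.0, 1.0]] [ 2.18282543 -2.20741427  0.05724609] [0.05069497 0.61163814 1.26164199]
side [[370.3481232346315, 0.0, 316.5352728231737], [0.0, 370.3481232346315, 201.21515038540744], [0.0, 0.0, 1.0]] [ 2.22741262 -0.31400311  0.12929301] [-0.58108325  0.20482814  0.63949592]
```

View pics/top0.png

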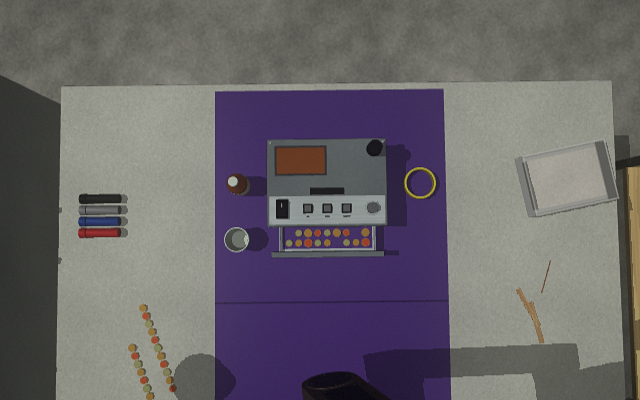

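View pics/side0.png

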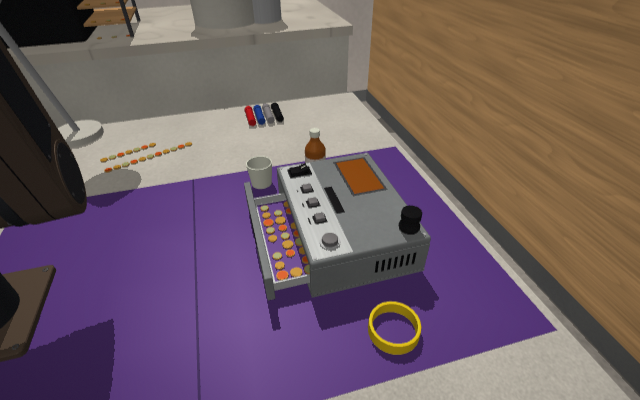

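The top view shows the unit's controls in the row v≈209: rocker u≈282, keys 308/327/347, start 373. The drawer front is at (335,254), with the bottle and cup to the left, the tape on the right and the pot at the rear right. The side view agrees.

```bash
cat > h.py <<'E'
import cv2, numpy as np
from scipy.spatial.transform import Rotation as Ro
def ray(c,px,z,T=None):
    """pixel -> world point on the plane at height z; T = world-from-camera for the wrist camera"""
    d=np.append(cv2.undistortPoints(np.float64([[px]]),c['K'],None)[0,0],1)
    if T is None:
        R=cv2.Rodrigues(c['rvec'])[0]; o=-R.T@np.ravel(c['tvec']); d=R.T@d
    else: o=T[:3,3]; d=T[:3,:3]@d
    return o+d*(z-o[2])/d[2]
def tool(s):
    T=np.eye(4);T[:3,:3]=Ro.from_quat(s['tcp_rot']).as_matrix();T[:3,3]=s['eef_pos'];return T
def to_tool(s,p): return np.round(100*(tool(s)[:3,:3].T@(np.array(p)-s['eef_pos'])),2)
E
python3 - <<'E'
from h import *
from plant import vision
c=vision.read_camera('top');g=cv2.cvtColor(c['color'],cv2.COLOR_BGR2GRAY)
big=cv2.resize(c['color'][130:265,255:395],None,fx=5,fy=5,interpolation=cv2.INTER_CUBIC)[:600]
big=cv2.resize(c['color'][190:262,260:395],None,fx=5.9,fy=5.9,interpolation=cv2.INTER_CUBIC);cv2.imwrite('pics/crop1.png',big)
P={}
for n,(u,v,w),z in(('rock',(282,209,11),.107),('short',(308,209,8),.104),('mid',(327,209,8),.104),('long',(347,209,8),.104),('start',(373,208,10),.107)):
    win=g[v-w:v+w+1,u-w:u+w+1]; m=(win<170 if n!='start' else win<185).astype(np.uint8)
    k,l,st,ce=cv2.connectedComponentsWithStats(m); i=1+np.argmax(st[1:,4]); px=ce[i]+[u-w,v-w]
    P[n]=ray(c,px,z);print(n,px.round(1),st[i],P[n].round(4))
v=P['rock']-P['long'];print(np.linalg.norm(v),np.degrees(np.arctan2(-v[0],v[1])))
for px in((272,255),(335,256),(398,254)):print(px,ray(c,px,.074).round(4))
for px in((268,141),(386,139),(387,224),(268,226)):print(px,ray(c,px,.095).round(4))
E
```

```text
rock [282. 209.] [  0   0  23  23 529] [0.6008 0.141  0.107 ]
short [308. 209.] [  0   0  17  17 289] [0.6002 0.0772 0.104 ]
mid [327. 209.] [  0   0  17  17 289] [0.5997 0.0304 0.104 ]
long [347. 209.] [  0   0  17  17 289] [ 0.5991 -0.0189  0.104 ]
start [373. 208.] [  0   0  21  21 441] [ 0.6007 -0.0827  0.107 ]
0.15994588921735697 -0.5930326228099028
(272, 255) [0.4868 0.1696 0.074 ]
(335, 256) [0.4826 0.0113 0.074 ]
(398, 254) [ 0.4858 -0.1471  0.074 ]
(268, 141) [0.772  0.1758 0.095 ]
(386, 139) [ 0.7737 -0.1194  0.095 ]
(387, 224) [ 0.5612 -0.118   0.095 ]
(268, 226) [0.5596 0.177  0.095 ]
```

View pics/crop1.png

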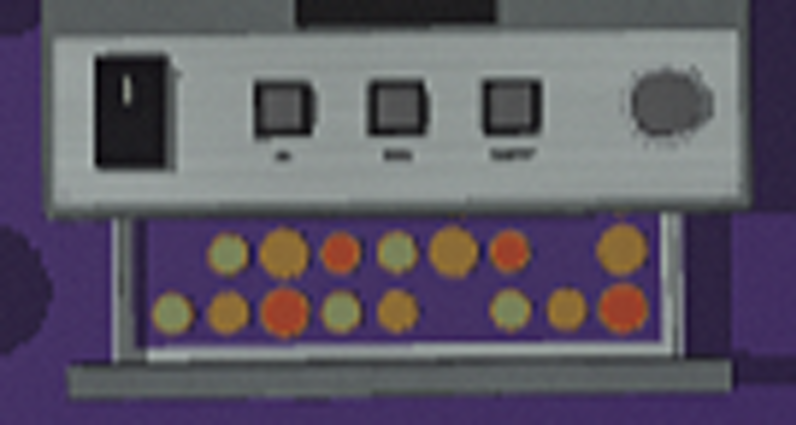

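Run:
```python
from h import *
from plant import vision,telemetry
s=telemetry.get_state();c=vision.read_camera('wrist');print(c['K'].round(1).tolist(),c['T_tool_cam'].round(3).tolist())
for p in((.36,-.42,.25),(.45,-.2,.25),(.5,0.03,.25)):print(p,to_tool(s,p))
T=tool(s);print(np.degrees(np.arctan2(T[1,0],T[0,0])))
```

```text
[[344.6, 0.0, 325.2], [0.0, 344.6, 203.6], [0.0, 0.0, 1.0]] [[0.001, -0.953, -0.304, 0.077], [1.0, 0.001, 0.0, 0.0], [0.0, -0.304, 0.953, -0.142], [0.0, 0.0, 0.0, 1.0]]
(0.36, -0.42, 0.25) [ 22.79 -17.05  -1.94]
(0.45, -0.2, 0.25) [ 37.59 -35.65  -1.9 ]
(0.5, 0.03, 0.25) [ 48.83 -56.33  -1.86]
16.25940761435571
```

>>> arm_command(series=[3.3,-2.4,-0.5,0,0,2,1,6.5,-4.9,-1,0,0,4,1,9.8,-7.3,-1.9,0,0,6,1,13,-9.8,-1.9,0,0,8,1,16.3,-12.2,-1.9,0,0,10,1,19.5,-14.6,-1.9,0,0,12,1,22.8,-17,-1.9,0,0,14,1,25.3,-20.1,-1.9,0,0,16,1,27.8,-23.3,-1.9,0,0,16,1,30.2,-26.4,-1.9,0,0,16,1])

```text
time: 1.03
eef_pos: [0.4055, -0.3079, 0.2502]
tcp_rot: [1.0, 0.002, 0.0, -0.0]
contact_force: [0.6, -0.1, -0.9]
opening: -0.004
finger_force: 0.0
```

Run:
```python
from h import *
from plant import vision,telemetry
s=telemetry.get_state();print(s['time'],s['eef_pos'],s['opening'],s['contact_force'])
T=tool(s);print(np.degrees(np.arctan2(T[1,0],T[0,0])))
for p in((.45,-.2,.25),(.5,0.03,.25)):print(p,to_tool(s,p))
```

```text
1.0333 [ 0.40549342 -0.30789891  0.25016659] -0.0038570440586069357 [ 0.60390033 -0.1017626  -0.85872086]
0.25791866465762103
(0.45, -0.2, 0.25) [  4.5  -10.77   0.02]
(0.5, 0.03, 0.25) [ 9.600e+00 -3.375e+01  3.000e-02]
```

>>> arm_command(series=[1.5,-3.6,0,0,0,0,1,3,-7.2,0,0,0,0,1,4.5,-10.8,0,0,0,0,1,5.5,-14.8,0,0,0,0,1,6.4,-18.8,0,0,0,0,1,7.3,-22.8,0,0,0,0,1,8.2,-26.8,0,0,0,0,1,9,-30.6,0,0,0,0,1,9.5,-33,0,0,0,0,1,9.5,-33,0,0,0,0,1])

```text
time: 1.87
eef_pos: [0.4986, 0.0246, 0.2502]
tcp_rot: [1.0, 0.005, 0.0, -0.001]
contact_force: [0.8, -0.1, -0.8]
opening: -0.003
finger_force: 0.0
```

Run:
```python
from h import *
from plant import vision,telemetry
s=telemetry.get_state();print(s['time'],s['eef_pos'],s['opening'],s['contact_force'],s['dq'].max() if hasattr(s['dq'],'max') else s['dq'])
c=vision.read_camera('wrist');cv2.imwrite('pics/w1.png',c['color']);np.savez('w1.npz',p=s['eef_pos'],q=s['tcp_rot'],K=c['K'],T=c['T_tool_cam'])
```

```text
1.8667 [0.4985788  0.02455017 0.25024929] -0.002530039504210885 [ 0.76043211 -0.09355489 -0.7559291 ] 0.009535584807716515
```

View pics/w1.png

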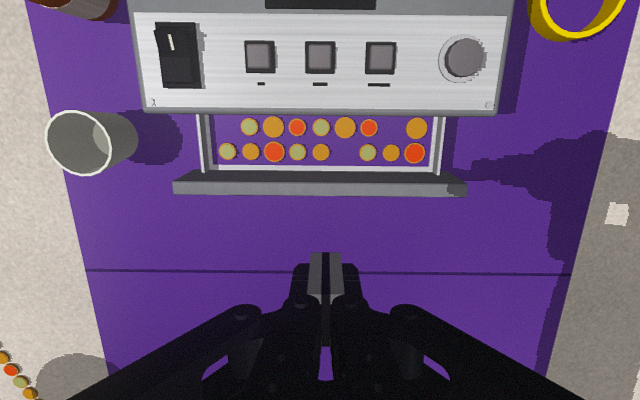

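Run:
```python
from h import *
d=np.load('w1.npz');s=dict(eef_pos=d['p'],tcp_rot=d['q']);T=tool(s)@d['T'];c=dict(K=d['K'])
for n,px,z in(('rockbar',(172,41),.11),('rock c',(180,55),.107),('short',(260,56),.104),('mid',(320,55.5),.104),('long',(380,56),.104),('start',(465,58),.107),('drawL',(173,184),.074),('drawC',(320,184),.074),('drawR',(467,186),.074),('deckL',(138,110),.095),('deckR',(498,110),.095)):
    p=ray(c,px,z,T);print(n,p.round(4),to_tool(s,p))
```

```text
rockbar [0.612  0.1404 0.11  ] [ 11.46 -11.45  14.05]
rock c [0.6027 0.1368 0.107 ] [ 10.52 -11.09  14.34]
short [0.6029 0.0761 0.104 ] [10.48 -5.02 14.63]
mid [0.6038 0.0296 0.104 ] [10.52 -0.38 14.63]
long [ 0.6039 -0.0168  0.104 ] [10.49  4.26 14.62]
start [ 0.6029 -0.0816  0.107 ] [10.32 10.74 14.31]
drawL [0.4921 0.1697 0.074 ] [ -0.51 -14.49  17.65]
drawC [0.4936 0.0294 0.074 ] [-0.49 -0.47 17.63]
drawR [ 0.4932 -0.1109  0.074 ] [-0.67 13.57 17.6 ]
deckL [0.561  0.1815 0.095 ] [  6.4  -15.61  15.55]
deckR [ 0.5643 -0.1189  0.095 ] [ 6.43 14.43 15.5 ]
```

>>> arm_command(series=[-2.5,0,2.5,0,0,0,1,-5,0,5,0,0,0,1,-5,0,9,0,0,0,1,-5,0,13,0,0,0,1,-5,0,16,0,0,0,1,-5,0,18.5,0,0,0,1,-5,0,20,0,0,0,1,-5,0,20,0,0,0,1])

```text
time: 2.58
eef_pos: [0.4451, 0.0196, 0.0466]
tcp_rot: [1.0, 0.001, -0.004, -0.001]
contact_force: [-0.7, 0.1, 0.6]
opening: -0.002
finger_force: 0.0
```

>>> arm_command(series=[0.5,0,0,0,0,0,1,1,0,0,0,0,0,1,1.5,0,0,0,0,0,1,1.9,0,0,0,0,0,1,2.2,0,0,0,0,0,1,2.5,0,0,0,0,0,1,2.8,0,0,0,0,0,1,3.1,0,0,0,0,0,1,3.4,0,0,0,0,0,1,3.7,0,0,0,0,0,1])

```text
time: 3.42
eef_pos: [0.4855, 0.0205, 0.0502]
tcp_rot: [1.0, 0.002, -0.0, -0.0]
contact_force: [-2.5, -0.6, 2.4]
opening: 0.001
finger_force: 1.4
```

>>> arm_command(series=[0.3,0,0,0,0,0,1,0.6,0,0,0,0,0,1,0.9,0,0,0,0,0,1,1.2,0,0,0,0,0,1,1.5,0,0,0,0,0,1,1.8,0,0,0,0,0,1,2.1,0,0,0,0,0,1,2.4,0,0,0,0,0,1,2.7,0,0,0,0,0,1,3.0,0,0,0,0,0,1])

```text
time: 4.25
eef_pos: [0.5158, 0.0205, 0.0503]
tcp_rot: [1.0, 0.002, -0.0, 0.0]
contact_force: [-2.1, -0.7, 1.1]
opening: -0.0
finger_force: 1.4
```

Run:
```python
from h import *
from plant import vision,telemetry
s=telemetry.get_state();print(s['eef_pos'],s['contact_force'])
c=vision.read_camera('side');cv2.imwrite('pics/s2.png',cv2.resize(c['color'][140:310,220:440],None,fx=3,fy=3))
```

```text
[0.5157985  0.02047238 0.05030246] [-2.08490283 -0.66708215  1.1045303 ]
```

View pics/s2.png

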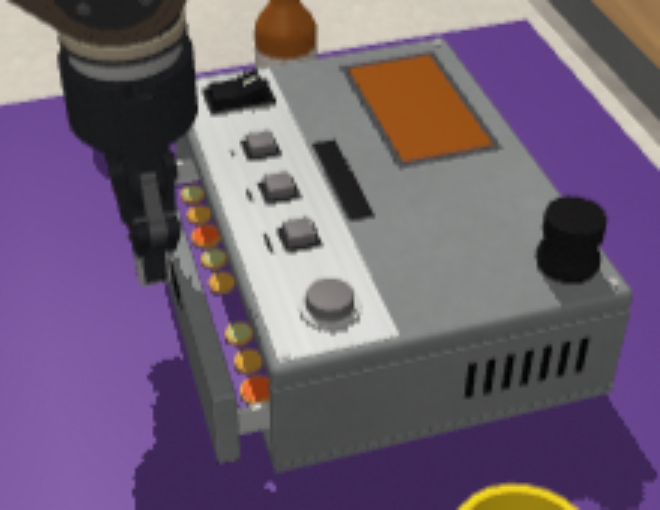

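The drawer is about half closed, its front about 20 mm short of home, and the fingers press on the panel. I'll go on slowly.

>>> arm_command(series=[0.15,0,0,0,0,0,1,0.3,0,0,0,0,0,1,0.45,0,0,0,0,0,1,0.6,0,0,0,0,0,1,0.75,0,0,0,0,0,1,0.85,0,0,0,0,0,1,0.95,0,0,0,0,0,1,1.05,0,0,0,0,0,1,1.15,0,0,0,0,0,1,1.25,0,0,0,0,0,1])

```text
time: 5.13
eef_pos: [0.528, 0.0206, 0.0503]
tcp_rot: [1.0, 0.002, -0.0, 0.0]
contact_force: [-2.8, -1.7, 0.7]
opening: -0.003
finger_force: 1.3
```

>>> arm_command(series=[0.1,0,0,0,0,0,1,0.2,0,0,0,0,0,1,0.3,0,0,0,0,0,1,0.35,0,0,0,0,0,1,0.4,0,0,0,0,0,1])

```text
time: 5.55
eef_pos: [0.5321, 0.0206, 0.0503]
tcp_rot: [1.0, 0.002, -0.0, 0.0]
contact_force: [-1.9, -1.3, 0.5]
opening: -0.0
finger_force: 1.3
```

>>> arm_command(series=[0.05,0,0,0,0,0,1,0.1,0,0,0,0,0,1,0.15,0,0,0,0,0,1,0.2,0,0,0,0,0,1])

```text
time: 5.88
eef_pos: [0.5331, 0.0206, 0.0503]
tcp_rot: [1.0, 0.002, -0.001, 0.0]
contact_force: [-7.1, -2.2, 4.5]
opening: -0.003
finger_force: 3.5
```

Run:
```python
from h import *
from plant import vision,telemetry
s=telemetry.get_state();print(s['eef_pos'],s['contact_force'])
c=vision.read_camera('side');cv2.imwrite('pics/s3.png',cv2.resize(c['color'][140:310,220:440],None,fx=3,fy=3))
```

```text
[0.53312538 0.02056022 0.05027518] [-7.14346118 -2.18927653  4.49928876]
```

View pics/s3.png

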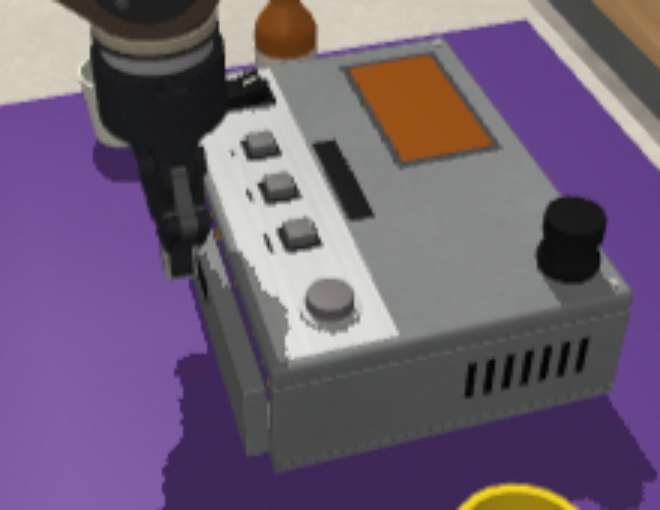

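Force has risen to 7 N at x≈0.533, where home was predicted, and the panel stands about 15 mm off the housing. One small extra push, then back off and lift.

>>> arm_command(series=[0.05,0,0,0,0,0,1,0.1,0,0,0,0,0,1,0.1,0,0,0,0,0,1])

```text
time: 6.18
eef_pos: [0.5331, 0.0206, 0.0503]
tcp_rot: [1.0, 0.003, -0.003, 0.0]
contact_force: [-9.0, -2.8, 5.6]
opening: -0.0
finger_force: 4.5
```

>>> arm_command(series=[-1,0,0,0,0,0,1,-3,0,0,0,0,0,1,-4,0,-3,0,0,0,1,-4,0,-7,0,0,0,1,-4,0,-11,0,0,0,1,-4,0,-13,0,0,0,1,-2,-3,-13,0,0,0,1,1,-5.5,-13,0,0,0,1,1,-5.5,-13,0,0,0,1,1,-5.5,-13,0,0,0,1])

```text
time: 7.02
eef_pos: [0.5459, 0.0769, 0.1805]
tcp_rot: [1.0, 0.003, 0.001, -0.0]
contact_force: [0.1, -0.5, 0.2]
opening: -0.005
finger_force: 0.0
```

Run:
```python
from h import *
from plant import vision,telemetry
s=telemetry.get_state();print(s['eef_pos'],s['contact_force'])
c=vision.read_camera('wrist');cv2.imwrite('pics/w2.png',c['color']);np.savez('w2.npz',p=s['eef_pos'],q=s['tcp_rot'],K=c['K'],T=c['T_tool_cam'])
```

```text
[0.54594279 0.07688137 0.18046981] [ 0.07092137 -0.51497316  0.23121426]
```

View pics/w2.png

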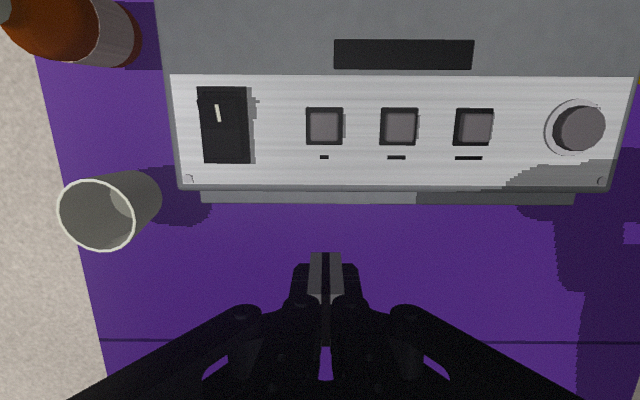

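Close view: the rocker's white bar is at (218,113), the key tops are at (323,126), (398,127) and (473,127), and the start key is at (579,128). The drawer panel sits parallel and close to the housing.

Run:
```python
from h import *
d=np.load('w2.npz');s=dict(eef_pos=d['p'],tcp_rot=d['q']);T=tool(s)@d['T'];c=dict(K=d['K'])
for n,px,z in(('rockbar',(218,113),.11),('rock far',(223,88),.111),('rock near',(226,163),.1),('short',(323,126),.104),('mid',(398,127),.104),('long',(473.5,127),.104),('start',(579,128),.107)):
    p=ray(c,px,z,T);print(n,p.round(4),to_tool(s,p))
```

```text
rockbar [0.6117 0.1413 0.11  ] [ 6.6  -6.39  7.07]
rock far [0.6259 0.1369 0.111 ] [ 8.02 -5.94  6.97]
rock near [0.5795 0.1418 0.1   ] [ 3.38 -6.47  8.06]
short [0.604  0.0784 0.104 ] [ 5.79 -0.11  7.66]
mid [0.6038 0.0317 0.104 ] [5.73 4.56 7.66]
long [ 0.6041 -0.0153  0.104 ] [5.74 9.26 7.65]
start [ 0.6043 -0.079   0.107 ] [ 5.71 15.63  7.35]
```

>>> arm_command(series=[2.5,-2.2,0,0,0,0,1,5,-4.4,1,0,0,0,1,7.5,-6.5,3,0,0,0,1,7.5,-6.5,5,0,0,0,1,7.5,-6.5,6,0,0,0,1,7.5,-6.5,6.3,0,0,0,1,7.5,-6.5,6.6,0,0,0,1,7.5,-6.5,6.9,0,0,0,1,7.5,-6.5,7.1,0,0,0,1])

```text
time: 7.82
eef_pos: [0.6199, 0.1403, 0.1108]
tcp_rot: [1.0, 0.002, 0.001, -0.0]
contact_force: [0.0, -0.7, 4.6]
opening: 0.002
finger_force: 2.2
```

>>> arm_command(series=[0,0,0.1,0,0,0,1,0,0,0.2,0,0,0,1,0,0,0.3,0,0,0,1,0,0,0.4,0,0,0,1])

```text
time: 8.15
eef_pos: [0.622, 0.1404, 0.1079]
tcp_rot: [1.0, 0.002, 0.004, 0.0]
contact_force: [3.0, -3.1, 6.4]
opening: 0.001
finger_force: 2.8
```

>>> arm_command(series=[0,0,0.1,0,0,0,1,0,0,0.2,0,0,0,1,0,0,0.25,0,0,0,1,0,0,0.25,0,0,0,1])

```text
time: 8.48
eef_pos: [0.623, 0.1405, 0.1058]
tcp_rot: [1.0, 0.002, 0.005, 0.0]
contact_force: [2.6, -2.3, 5.3]
opening: -0.001
finger_force: 2.6
```

>>> arm_command(series=[0,0,0.1,0,0,0,1,0,0,0.15,0,0,0,1,0,0,0.15,0,0,0,1])

```text
time: 8.73
eef_pos: [0.6233, 0.1405, 0.1052]
tcp_rot: [1.0, 0.002, 0.005, 0.0]
contact_force: [3.4, -2.2, 8.4]
opening: -0.001
finger_force: 3.9
```

>>> arm_command(series=[0,0,0.1,0,0,0,1,0,0,0.2,0,0,0,1,0,0,0.2,0,0,0,1])

```text
time: 8.98
eef_pos: [0.6234, 0.1405, 0.105]
tcp_rot: [1.0, 0.002, 0.005, 0.0]
contact_force: [-0.7, -2.2, 15.0]
opening: 0.002
finger_force: 7.3
```

>>> arm_command(series=[0,0,-2,0,0,0,1,0,0,-5,0,0,0,1,-2.5,2.5,-7.5,0,0,0,1,-5,5,-7.5,0,0,0,1,-7.5,7.5,-7.5,0,0,0,1,-7.5,10,-7.5,0,0,0,1,-7.5,10,-7.5,0,0,0,1,-7.5,10,-7.5,0,0,0,1])

```text
time: 9.65
eef_pos: [0.5446, 0.0401, 0.1743]
tcp_rot: [1.0, 0.001, 0.0, -0.0]
contact_force: [-0.3, 0.1, -0.2]
opening: -0.001
finger_force: 0.0
```

Run:
```python
from h import *
from plant import vision,telemetry
s=telemetry.get_state();print(s['eef_pos'],s['contact_force'])
c=vision.read_camera('wrist');cv2.imwrite('pics/w3.png',c['color']);np.savez('w3.npz',p=s['eef_pos'],q=s['tcp_rot'],K=c['K'],T=c['T_tool_cam'])
```

```text
[0.54462718 0.04009279 0.17426753] [-0.34294003  0.12219955 -0.16029989]
```

View pics/w3.png

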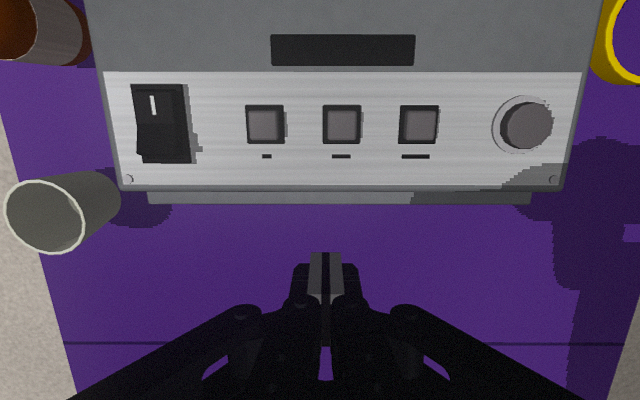

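The rocker's near half now stands proud, so it is on. The long key is at (418,124) and the start key at (526,125).

Run:
```python
from h import *
d=np.load('w3.npz');s=dict(eef_pos=d['p'],tcp_rot=d['q']);T=tool(s)@d['T'];c=dict(K=d['K'])
for n,px,z in(('short',(265,124),.104),('mid',(342,124.5),.104),('long',(418.5,124.5),.104),('start',(526,125),.107)):
    p=ray(c,px,z,T);print(n,p.round(4),to_tool(s,p))
```

```text
short [0.6042 0.0763 0.104 ] [ 5.96 -3.61  7.03]
mid [0.604  0.0299 0.104 ] [5.94 1.04 7.03]
long [ 0.6042 -0.0163  0.104 ] [5.94 5.66 7.02]
start [ 0.6043 -0.0795  0.107 ] [ 5.94 11.98  6.72]
```

>>> arm_command(series=[2,2,0,0,0,0,1,4,4,0,0,0,0,1,5.9,5.7,1.5,0,0,0,1,5.9,5.7,4,0,0,0,1,5.9,5.7,5.7,0,0,0,1,5.9,5.7,6.2,0,0,0,1,5.9,5.7,6.6,0,0,0,1,5.9,5.7,6.9,0,0,0,1,5.9,5.7,7.1,0,0,0,1])

```text
time: 10.45
eef_pos: [0.605, -0.0155, 0.1041]
tcp_rot: [1.0, 0.003, 0.001, 0.0]
contact_force: [-0.4, -0.7, 0.4]
opening: -0.001
finger_force: 0.0
```

>>> arm_command(series=[0,0,0.1,0,0,0,1,0,0,0.2,0,0,0,1,0,0,0.3,0,0,0,1,0,0,0.4,0,0,0,1,0,0,0.4,0,0,0,1])

```text
time: 10.87
eef_pos: [0.605, -0.0158, 0.1003]
tcp_rot: [1.0, 0.002, 0.001, -0.0]
contact_force: [0.2, 2.5, 3.6]
opening: -0.004
finger_force: 1.6
```

>>> arm_command(series=[0,0,0.1,0,0,0,1,0,0,0.2,0,0,0,1,0,0,0.25,0,0,0,1,0,0,0.25,0,0,0,1])

```text
time: 11.2
eef_pos: [0.6051, -0.0159, 0.0999]
tcp_rot: [1.0, 0.002, 0.001, -0.0]
contact_force: [-4.5, 3.4, 11.8]
opening: -0.002
finger_force: 6.3
```

>>> arm_command(series=[0,0,-1,0,0,0,1,0,0,-3,0,0,0,1,0,0,-4,0,0,0,1,0,3,-4,0,0,0,1,0,6.4,-4,0,0,0,1,0,6.4,-3.5,0,0,0,1,0,6.4,-2.5,0,0,0,1,0,6.4,-1.8,0,0,0,1,0,6.4,-1.3,0,0,0,1,0,6.4,-1.1,0,0,0,1])

```text
time: 12.03
eef_pos: [0.6033, -0.079, 0.1059]
tcp_rot: [1.0, 0.003, -0.002, -0.0]
contact_force: [-0.9, 0.3, 1.4]
opening: -0.0
finger_force: 1.2
```

>>> arm_command(series=[0,0,0.1,0,0,0,1,0,0,0.2,0,0,0,1,0,0,0.3,0,0,0,1,0,0,0.4,0,0,0,1,0,0,0.5,0,0,0,1,0,0,0.6,0,0,0,1,0,0,0.7,0,0,0,1,0,0,0.7,0,0,0,1])

```text
time: 12.7
eef_pos: [0.6048, -0.0796, 0.102]
tcp_rot: [1.0, 0.002, 0.0, -0.0]
contact_force: [-4.0, 4.0, 7.4]
opening: 0.004
finger_force: 3.7
```

>>> arm_command(series=[0,0,0.1,0,0,0,1,0,0,0.2,0,0,0,1,0,0,0.2,0,0,0,1])

```text
time: 12.95
eef_pos: [0.6049, -0.0796, 0.1019]
tcp_rot: [1.0, 0.002, -0.0, -0.0]
contact_force: [-6.4, 4.2, 14.6]
opening: 0.001
finger_force: 7.4
```

>>> arm_command(series=[0,0,-1,0,0,0,1,0,0,-3,0,0,0,1,-1,0,-6,0,0,0,1,-4,0,-9,0,0,0,1,-7,-2,-9,0,0,0,1,-8,-5,-9,0,0,0,1,-8,-8,-9,0,0,0,1,-8,-10,-9,0,0,0,1,-8,-10,-9,0,0,0,1,-8,-10,-9,0,0,0,1])

```text
time: 13.78
eef_pos: [0.5241, 0.0199, 0.1887]
tcp_rot: [1.0, 0.003, 0.0, 0.001]
contact_force: [0.1, 0.5, 0.6]
opening: -0.002
finger_force: 0.0
```

Run:
```python
from h import *
from plant import vision,telemetry
s=telemetry.get_state();print(s['eef_pos'],s['contact_force'])
c=vision.read_camera('wrist');cv2.imwrite('pics/w4.png',c['color'])
```

```text
[0.52409982 0.01985589 0.1886506 ] [0.10048732 0.53378779 0.59485606]
```

View pics/w4.png

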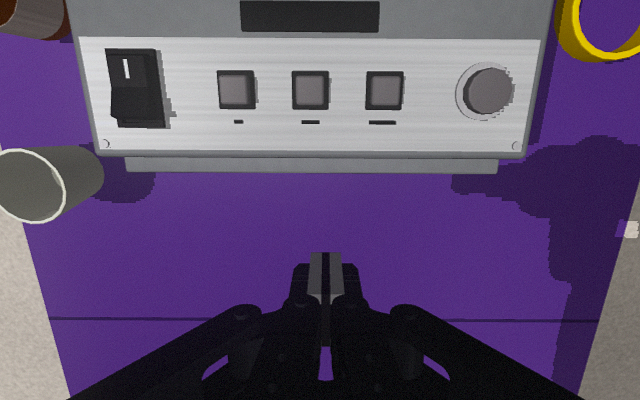

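The rocker at (135,88) is still on and the keys at row 90 are back up. The drawer front at (311,165) is home, the cup, bottle and tape are undisturbed, and the arm is clear.

```bash
python3 -c "
from plant import ctrl
print(ctrl.sign_off())"
```

```text
the job is handed in; nothing more can be done
None
```

The job is handed in: drawer pushed home, rocker on, then the long key and the start key each pressed to the stop and released; final pushing forces were 9–15 N, and the run took about 14 s.

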